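# Hold a bored plate in the reader's slot

### The arm

A 6-joint arm with a two-finger parallel gripper is mounted at the origin on the work surface. World frame = base frame: x ahead of the robot, y to its left, z up, the work surface at z = 0. Lengths are in mm, angles in degrees, forces in N, time in s.
With the tool pointing down it reaches from about 300 to 850 mm from the base axis. Payload 4.2 kg.
Tool frame: the origin (TCP) lies at the very end of the fingers, on their centre line; the grasp point (between the pads) lies 19 mm behind it; z points along the fingers, y is the line along which they close (so a half turn about z gives the same grasp; the last joint's range is limited). The gripper opens to 91 mm and grips with 3 to 60 N. Pads are 32 mm wide; open, the fingers measure 118 mm over their backs; the gripper's body (76 mm by 178 mm) begins 60 mm behind the grasp point.
Start: joints at [-71.104, 18.312, 89.639, -0, 72.044, -1.146], TCP at [197.062, -540.194, 213.976] pointing down, gripper open.
Joint ranges: [-177.97, 177.97], [-48.28, 115.42], [12.27, 149.76], [-77.06, 257.06], [2.81, 150.46], [-146.56, 146.56]. Speed limits (degrees/s): [147.25, 147.25, 180, 180, 180, 180].

### API

Orientations are given as [roll, pitch, yaw] about the fixed x, y, z axes, in that order (R = Rz(yaw) Ry(pitch) Rx(roll)).
In Python, from workcell import * gives the robot as it stands.
- The arm moves only by the tool move_arm, never from a script. Its argument "motion" is a list of rows, each a list of 3 entries, a list of its own where there are three numbers: the finger opening in mm, from 0 to 91.2, then the shift along the world's x, y, z in units of 25 mm (1.0 is 25 mm), then the turn, a rotation vector about the world's x, y, z in units of 4 degrees (1.0 is 4 degrees). In form: [[grip, [x, y, z], [ax, ay, az]], ...]. A call has 1 to 20 rows; each row shifts and turns the commanded pose from where the row before left it; what a row does not reach is not made up. A row lasts 1/12 s, in which the tool goes at most 41.7 mm and 7.16 degrees, less where a joint would pass 70% of its speed; a pose out of reach is approached as far as the arm can. A call with a number of a shift or a turn outside -1 to 1 is refused whole. A call with a gripper value outside its range is refused whole. The fingers move at their own pace and stop on an object; "grip_force" is the grip in N (left out, the last holds). Time passes only in rows, so rows that do not move let the fingers close. It gives the time, the measured TCP pose, the force, the opening and the grip force at its end, in the units of the state.
- state(): the state, without advancing time (a new reading comes with each control period).
- grab_frame(name): name is "scene" or "top" or "wrist"; returns the picture (384x512x3 uint8, blue, green, red); there is no depth.
- camera_info(name): a dict with "fx", "fy", "cx", "cy" (pixels), "k1" (the pictures are not rectified: a ray, as slopes to the right and down, at radius r is drawn at 1 + k1 r^2 times it, then the intrinsics apply), "rvec" (rotation vector, rad) and "tvec" (3), from world to camera coordinates, as OpenCV has them. Camera axes: x right, y down, z forward; pixel columns grow to the right and rows downward; lengths in mm; the calibration is good to about 2 mm. A picture is of the moment at which its call begins: read the wrist's pose just before it. camera_info takes no time and is no camera call; for the wrist camera it gives the pose at the moment of the call.
- job_done(): hands the job in; it is judged then, once.
The state is a dict: "time_s": time; "qpos": joint angles; "qvel": joint speeds; "effort": joint torques, N m; "ee_pos": TCP position; "ee_rot": TCP orientation; "force": force on the tool from outside, world axes, zero at the start; "torque": the same for the moment, N m; "gripper_width": finger opening in mm; "gripper_force": force on a finger pad.
Only numpy, scipy, OpenCV 4.12 (cv2) and the standard library are available. Lean on these libraries where they do the work, as an engineer would, in place of code of your own. Each camera call takes 0.05 s, during which the arm holds its last target. There are 200 camera calls.

### The job

Take the flat metal plate out of the leaning cradle and turn it over, so that the face with the two blind bores, hidden underneath at the start, will look towards the lens of the bore reader. Lower the plate, bores downwards, through the slot in the reader's roof until the bores are level with the lens, and finish still holding it there in the gripper, upright and still and not wedged against the slot. Leave the mouse and the setting ring where they are.

Things in the scene. Friction and masses are not known exactly. Their poses are not given: they have to be found in the camera images.
- plate_mid (a point): Centre of the loose plain aluminium plate, 8 mm thick (x), 60 wide (y), 120 tall (z), about 0.155 kg. Its z points from the lower to the upper edge (each 60 mm from here). Its +x face is plain; the -x face has two dark blind bores. At the start it leans 20 degrees from upright in the cradle, upper edge to the cradle's -x side, plain face up, bored face down against the rest.
- plate_bores (a point): Midway between the two bores (14 mm diameter, 28 mm apart) on the bored face of the plate: 20 mm above the lower edge, 4 mm to the -x side of the plate's middle plane. Axes as plate_mid. At the start hidden underneath.
- plate: The same plate; this origin is the centre of its lower edge, axes as plate_mid.
- cradle: Fixed metal cradle, base 110 x 100 x 8 mm; origin under the base's middle, on the table, z up. Its rest, 90 mm wide, leans 20 degrees towards its -x side (roughly to the robot) and covers the plate's bored face up to 72 mm from the lower edge; the upper 48 mm are free on both sides. The plate stands on a ledge 30 mm above the table; a 6 mm high lip is 4 mm in front of it.
- reader: Fixed bore reader: grey hood 110 (x) x 130 mm (y), 100 mm high, on a base plate; origin on the table straight under the middle of the roof slot, z up, +x from the slot to the lens. Inside it is empty down to the base plate, 8 mm above the table. Its +x wall has an open window 74 mm wide, from 30 to 80 mm above the table.
- slot_mouth (a point): Centre of the slot at the roof's top, 100 mm above the table. Axes as the reader. The slot is 10 mm along x and 62 mm along y (2 mm more than the plate each way) through the 8 mm roof, edged by steel strips sloping at 45 degrees as a funnel, up to 106 mm above the table.
- lens (a point): Centre of the front glass of the lens, 60 mm above the table, 82 mm to the +x side of the slot's centre, looking to -x through the window at the slot. The lens is a black barrel of 32 mm diameter with a grey 40 mm collar, on a post.
- mouse: Bystander: black computer mouse, 100 x 58 x 30 mm, loose; origin under its middle.
- setting_ring: Bystander: steel setting ring, 52 mm outer diameter, 20 mm high, loose; origin under its middle.
There are look-alikes about, which are no part of the job. Of the things shaped like the plate, the aluminium one is meant.

How it is judged (in metres and radians):
On the way, in this order (a step that is already met when the one before it is completed fails the run):
1. the plate is lifted out of the cradle in the gripper (distance of plate_mid from where it was at the start of the episode above 0.03 m and contact force between plate and the fingers above 1 N and contact force between plate and cradle below 0.05 N), for 0.1 s.
2. the plate's lower end has entered the slot with the bored face towards the lens (x of lens in the frame of plate_mid below -0.06 m and horizontal distance between plate_mid and slot_mouth below 0.008 m and height (world z) of plate between 0.03 and 0.095 m), for 0.1 s.
At the end, for the whole second after the job is handed in: The plate is still held by the fingers inside the slot, upright within 5 degrees and still, its bored face towards the lens, the bores within 7 mm of the lens's height and 4 mm sideways, pressing on the reader with less than 15 N; mouse and setting ring within 30 mm of their places (z of plate_bores in the frame of lens between -0.007 and 0.007 m and x of plate_bores in the frame of reader between 0.001 and 0.007 m and y of plate_bores in the frame of reader between -0.004 and 0.004 m and x of lens in the frame of plate_mid below -0.06 m and angle between plate_mid's own z axis and vertical below 0.09 rad and contact force between plate and the fingers above 1 N and contact force between plate and reader below 15 N and linear speed of plate below 0.01 m/s and distance of each of mouse, setting_ring from where it was at the start of the episode below 0.03 m); the arm keeps its last pose, push and grip.
It fails at once if the mouse or the setting ring is pushed away by more than 30 mm (distance of any of mouse, setting_ring from where it was at the start of the episode above 0.03 m).
It also fails if it takes over 48 s, if anything falls off the work surface, if the arm or the gripper's body presses on something with over 40 N, if the wrist force passes 120 N, or if a joint passes its speed limit or range.

## Working session

There is one attempt and no reset: what is moved stays moved. The work goes in short steps, Python scripts to look and compute and a tool call to move; the robot and the scene stay as the last step left them, time stands still between calls to the robot, and variables do not carry over. Pictures are saved under pics/ and viewed, at most 10 in all, crops included, and the job is handed in when it is done.

Besides the shell and the picture viewer there is one more tool, called after "Request:" as name(argument=value, ...), one argument or row to a line, values as JSON. move_arm: Moves the arm, as the interface text tells. Shifts and turns lie within -1 to 1; 1 stands for 25 mm of shift or 4 degrees of turn. Its arguments: {"type":"object","properties":{"motion":{"type":"array","items":{"type":"array"}},"grip_force":{"type":"number"}},"required":["motion"]}

```bash
mkdir -p pics; ls; cat > h.py <<'E'
from workcell import *
import numpy as np, cv2
from scipy.spatial.transform import Rotation as R
def ray(name,px,info=None):
    c=info or camera_info(name); K=np.array([[c['fx'],0,c['cx']],[0,c['fy'],c['cy']],[0,0,1.]])
    px=np.array(px,float).reshape(-1,1,2)
    n=cv2.undistortPoints(px,K,np.array([c['k1'],0,0,0.]),None,None).reshape(-1,2)
    M=cv2.Rodrigues(np.array(c['rvec'],float))[0]; t=np.array(c['tvec'],float).ravel()
    d=np.c_[n,np.ones(len(n))]@M
    return -M.T@t, d
def onz(name,px,z,info=None):
    o,d=ray(name,px,info); z=np.broadcast_to(z,len(d)); return o+d*((z-o[2])/d[:,2])[:,None]
def proj(name,P,info=None):
    c=info or camera_info(name); K=np.array([[c['fx'],0,c['cx']],[0,c['fy'],c['cy']],[0,0,1.]])
    return cv2.projectPoints(np.array(P,float).reshape(-1,1,3),np.array(c['rvec'],float),np.array(c['tvec'],float),K,np.array([c['k1'],0,0,0.]))[0].reshape(-1,2)
E
python3 - <<'E'
from h import *
for n in ("scene","top"):
    im=grab_frame(n); cv2.imwrite(f"pics/{n}0.png",im)
    c=camera_info(n); print(n,c, ray(n,[[256,192]])[0])
s=state(); print(s['ee_pos'],s['ee_rot'],s['time_s'])
a=[cv2.imread(f"pics/{n}0.png") for n in("scene","top")]
E
```

```text
pics
scene {'fx': 348.9995208479309, 'fy': 348.9995208479309, 'cx': 260.90826406155725, 'cy': 194.7529854098257, 'k1': -0.058215520514842786, 'rvec': array([ 2.05086064,  1.34277666, -0.51604297]), 'tvec': array([-313.48562551, -239.74273603, 1184.15066719])} [1025.02511095 -122.27261211  701.66626664]
top {'fx': 349.18467028220783, 'fy': 349.18467028220783, 'cx': 252.0264454274931, 'cy': 196.6952848137703, 'k1': 0.01639657422628316, 'rvec': array([ 2.18439211, -2.15408824,  0.04446067]), 'tvec': array([ 108.18830063,  536.26081915, 1040.34522076])} [ 458.15128178   81.79694872 1079.35407309]
[ 196.91745245 -539.76017925  213.20600147] [-1.79909268e+02 -1.91057283e-03  2.00408457e+01] 0.1
```

```bash
python3 - <<'E'
import cv2
for n in("scene","top"):
    cv2.imwrite(f"pics/{n}0b.png",cv2.resize(cv2.imread(f"pics/{n}0.png"),(800,600),interpolation=cv2.INTER_CUBIC))
E
```

```text
(no output)
```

View pics/scene0b.png

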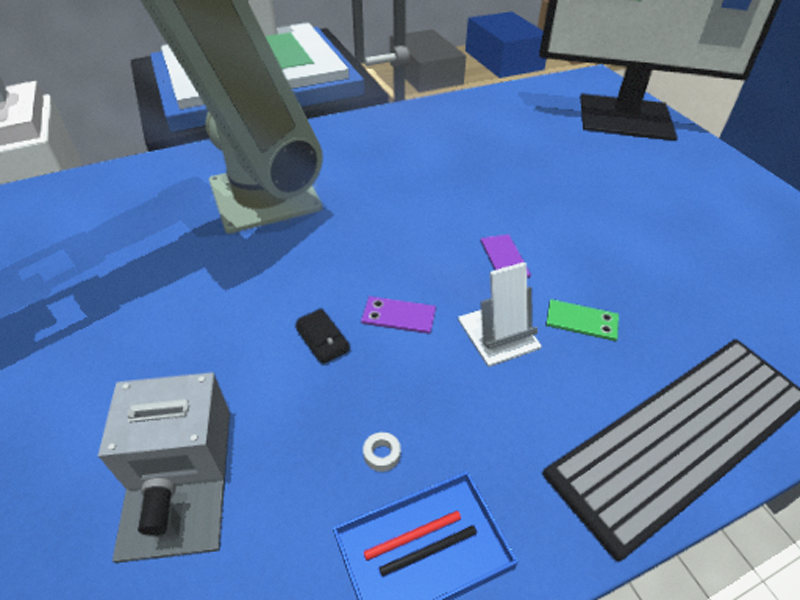

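View pics/top0b.png

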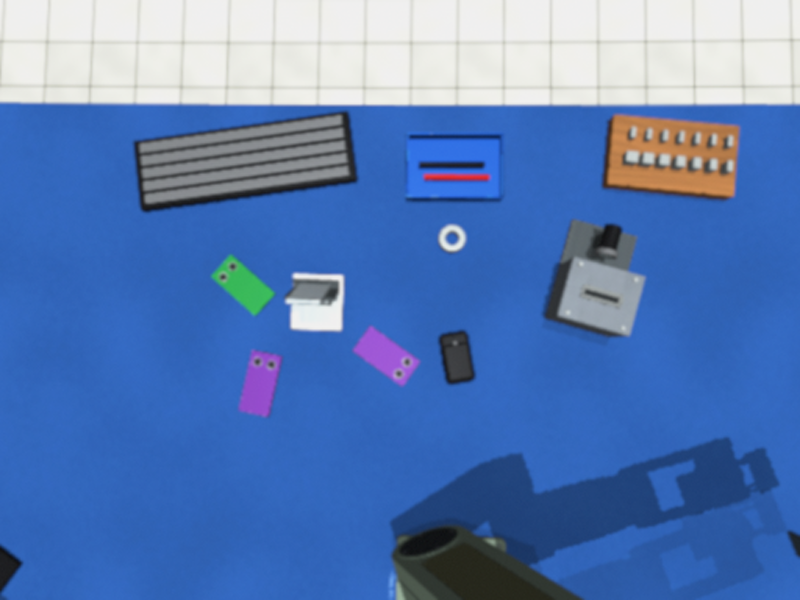

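The scene image (800x600) shows a white/grey plate in the cradle at (510,305), purple plates at (398,315) and (505,255), and a green one at (583,319). The reader is at (160,430) with its lens at (155,505), the mouse at (322,335) and the ring at (382,452). In the top view the cradle is at (317,300), the reader at (602,295), its lens at (610,240). Candidates are the two purple plates, the green plate and the bare metal plate in the cradle. The metal one is meant because it is aluminium, leaning, and has its plain face up. I'll confirm that in one crop.

```bash
python3 - <<'E'
import cv2,numpy as np
s=cv2.imread("pics/scene0.png");t=cv2.imread("pics/top0.png")
# 100x75 px crops at x4
c=[(s,285,160),(t,160,160),(s,55,230),(t,340,130)]
r=[]
for im,x,y in c:
    k=cv2.resize(im[y:y+75,x:x+100],(400,300),interpolation=cv2.INTER_CUBIC)
    for i in range(0,100,20): cv2.putText(k,str(x+i),(i*4,10),0,.35,(0,255,255)); cv2.line(k,(i*4,12),(i*4,18),(0,255,255))
    for j in range(15,75,20): cv2.putText(k,str(y+j),(8,j*4+4),0,.35,(0,255,255)); cv2.line(k,(0,j*4),(6,j*4),(0,255,255))
    r.append(k)
cv2.imwrite("pics/crop1.png",np.vstack([np.hstack(r[:2]),np.hstack(r[2:])]))
E
```

```text
(no output)
```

View pics/crop1.png

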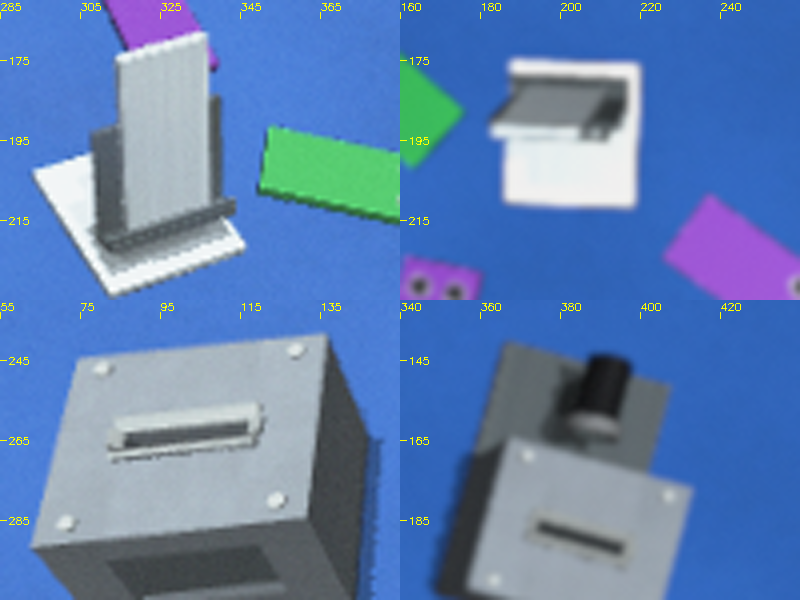

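The crop confirms it: a bare metal plate, plain face up, with its top edge at scene (314,174)-(336,168). The cradle base corners in the top view are (187.5,175), (220,175.5), (219,212) and (186,210.5). The slot slit in the top view runs from about (374,186) to (396,192).

```bash
python3 - <<'E'
from h import *
np.set_printoptions(precision=1,suppress=True)
b=onz("top",[[187.5,175],[220,175.5],[219,212],[185.8,210.5]],8.);print("base",b,b.mean(0))
print("plate top scene",onz("scene",[[314.5,174.25],[336.3,168.3]],144))
print("plate bottom scene",onz("scene",[[317,218],[337.5,211.75]],32))
sc=onz("top",[[372,168.75],[407.25,179],[399.4,209.3],[363.5,200]],101);print("screws",sc,sc.mean(0))
print("slot",onz("top",[[374.25,186.25],[396.25,192]],102), onz("scene",[[84.5,267],[119.5,264]],102))
print("lens",onz("top",[[389,163]],60+10))
print("mouse",onz("top",np.array([[457,357]])*.64,15),"ring",onz("top",np.array([[452,238]])*.64,10))
w=camera_info("wrist"); print(w)
E
```

```text
base [[600.7 317.7   8. ]
 [600.2 216.4   8. ]
 [487.1 217.    8. ]
 [490.3 319.8   8. ]] [544.6 267.7   8. ]
plate top scene [[536.6 239.8 144. ]
 [539.  298.4 144. ]]
plate bottom scene [[579.5 238.6  32. ]
 [582.4 297.1  32. ]]
screws [[ 611.4 -220.7  101. ]
 [ 583.7 -316.8  101. ]
 [ 499.3 -294.2  101. ]
 [ 523.7 -196.7  101. ]] [ 554.5 -257.1  101. ]
slot [[ 562.3 -226.2  102. ]
 [ 547.  -286.   102. ]] [[ 554.4 -288.2  102. ]
 [ 574.5 -222.   102. ]]
lens [[ 633.4 -278.7   70. ]]
mouse [[440.3  -8.   15. ]] ring [[674.4   3.   10. ]]
{'fx': 272.02921614301357, 'fy': 272.02921614301357, 'cx': 254.6200327307701, 'cy': 190.09716014901943, 'k1': -0.01923038565640765, 'rvec': array([-2.4,  1.7,  0.2]), 'tvec': array([-574.5,  -29. ,  391. ])}
```

Request:
move_arm(
  motion=[
    [91,[0.3,0.8,0.08],[0,0,0.99]],
    [91,[0.3,0.8,0.08],[0,0,0.99]],
    [91,[0.3,0.8,0.08],[0,0,0.99]],
    [91,[0.3,0.8,0.08],[0,0,0.99]],
    [91,[0.3,0.8,0.08],[0,0,0.99]],
    [91,[0.3,0.8,0.08],[0,0,0.99]],
    [91,[0.3,0.8,0.08],[0,0,0.99]],
    [91,[0.3,0.8,0.08],[0,0,0.99]],
    [91,[0.3,0.8,0.08],[0,0,0.99]],
    [91,[0.3,0.8,0.08],[0,0,0.99]],
    [91,[0.3,0.8,0.08],[0,0,0.99]],
    [91,[0.3,0.8,0.08],[0,0,0.99]],
    [91,[0.3,0.8,0.08],[0,0,0.99]],
    [91,[0.3,0.8,0.08],[0,0,0.99]],
    [91,[0.3,0.8,0.08],[0,0,0.99]],
    [91,[0.3,0.8,0.08],[0,0,0.99]],
    [91,[0.3,0.8,0.08],[0,0,0.99]],
    [91,[0.3,0.8,0.08],[0,0,0.99]],
    [91,[0.3,0.8,0.08],[0,0,0.99]],
    [91,[0.3,0.8,0.08],[0,0,0.99]],
  ],
)

```text
time_s: 1.77
ee_pos: [347.0, -139.1, 253.8]
ee_rot: [-180.0, -0.0, 99.4]
force: [0.1, -0.1, -0.3]
gripper_width: 91.0
gripper_force: 0.0
```

Request:
move_arm(
  motion=[
    [91,[0.3,0.8,0.08],[0,0,0.99]],
    [91,[0.3,0.8,0.08],[0,0,0.99]],
    [91,[0.3,0.8,0.08],[0,0,0.99]],
    [91,[0.3,0.8,0.08],[0,0,0.99]],
    [91,[0.3,0.8,0.08],[0,0,0.99]],
    [91,[0.3,0.8,0.08],[0,0,0.99]],
    [91,[0.3,0.8,0.08],[0,0,0.99]],
    [91,[0.3,0.8,0.08],[0,0,0.99]],
    [91,[0.3,0.8,0.08],[0,0,0.99]],
    [91,[0.3,0.8,0.08],[0,0,0.99]],
    [91,[0.3,0.8,0.08],[0,0,0.99]],
    [91,[0.3,0.8,0.08],[0,0,0.99]],
    [91,[0.3,0.8,0.08],[0,0,0.99]],
    [91,[0.3,0.8,0.08],[0,0,0.99]],
    [91,[0.3,0.8,0.08],[0,0,0.99]],
    [91,[0.3,0.8,0.08],[0,0,0.99]],
    [91,[0.3,0.8,0.08],[0,0,0.99]],
    [91,[0.3,0.8,0.08],[0,0,0.99]],
    [91,[0.3,0.8,0.08],[0,0,0.99]],
    [91,[0.3,0.8,0.08],[0,0,0.99]],
  ],
)

```text
time_s: 3.43
ee_pos: [497.1, 260.7, 293.5]
ee_rot: [-180.0, -0.1, 178.6]
force: [-0.1, -0.3, -0.8]
gripper_width: 90.6
gripper_force: 0.0
```

Request:
move_arm(
  motion=[
    [91,[0,0,0],[0,0,0]],
    [91,[0,0,0],[0,0,0]],
  ],
)

```text
time_s: 3.6
ee_pos: [496.9, 260.3, 293.1]
ee_rot: [-179.9, -0.1, 178.5]
force: [0.1, -0.4, 0.3]
gripper_width: 91.0
gripper_force: 0.0
```

```bash
python3 - <<'E'
from h import *
np.set_printoptions(precision=2,suppress=True)
s=state(); c=camera_info("wrist"); im=grab_frame("wrist"); cv2.imwrite("pics/w1.png",im)
cv2.imwrite("pics/w1b.png",cv2.resize(im,(800,600),interpolation=cv2.INTER_CUBIC))
print(s['qpos'],s['ee_pos'],s['ee_rot'],s['time_s'])
o,_=ray("wrist",[[256,192]],c); T=R.from_euler('xyz',s['ee_rot'],degrees=True)
print("cam in tool",T.inv().apply(o-s['ee_pos']), "cam z in tool",T.inv().apply(ray("wrist",[[254.6,190.1]],c)[1]))
E
```

```text
[ 26.48  14.89  83.17  -0.01  82.04 -61.99] [496.89 260.27 293.12] [-179.94   -0.08  178.48] 3.6
cam in tool [  73.14   -0.49 -170.31] cam z in tool [[-0.26  0.    0.97]]
```

View pics/w1b.png

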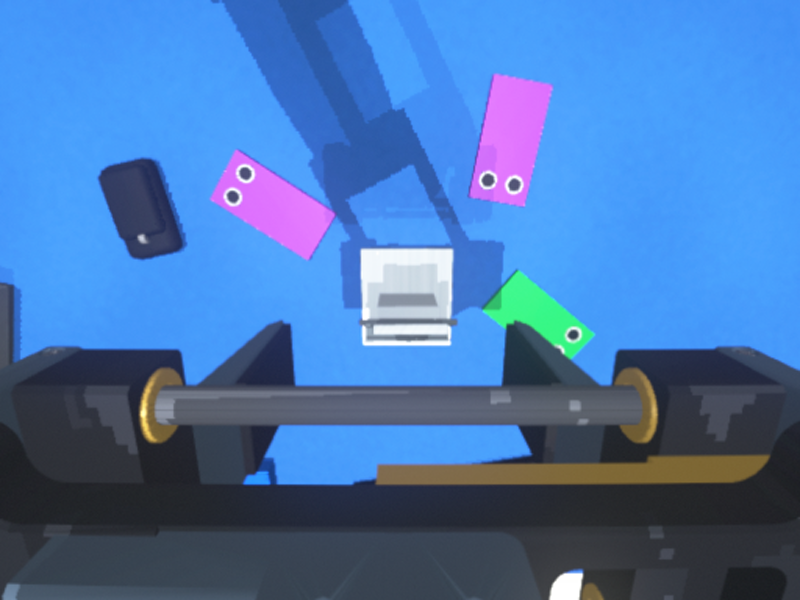

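Request:
move_arm(
  motion=[
    [91,[0.2,0.09,-0.8],[-0.02,-1,0]],
    [91,[0.2,0.09,-0.8],[-0.02,-1,0]],
    [91,[0.2,0.09,-0.8],[-0.02,-1,0]],
    [91,[0.1,0.08,-0.8],[-0.02,-1,0]],
    [91,[0.1,0,-0.86],[-0.02,-1,0]],
    [91,[0,0,0],[0,0,0]],
    [91,[0,0,0],[0,0,0]],
  ],
)

```text
time_s: 4.23
ee_pos: [515.5, 267.2, 191.7]
ee_rot: [180.0, 19.8, 178.4]
force: [0.6, -0.2, 0.6]
gripper_width: 91.5
gripper_force: 0.0
```

```bash
python3 - <<'E'
from h import *
np.set_printoptions(precision=2,suppress=True)
s=state(); c=camera_info("wrist"); im=grab_frame("wrist"); cv2.imwrite("pics/w2.png",im)
print(s['qpos'],s['ee_pos'],s['ee_rot'],s['time_s'])
T=R.from_euler('xyz',s['ee_rot'],degrees=True); print(T.as_matrix())
import pickle; pickle.dump(c,open("w2.pkl","wb"))
# expected plate top corners
ax=R.from_euler('z',-1.5,degrees=True)*R.from_euler('y',-20,degrees=True)
top=np.array([534.2,269,142.6])
P=[top+ax.apply(v) for v in ([4,-30,0],[4,30,0],[-4,30,0],[-4,-30,0])]
q=proj("wrist",P,c);print(q)
x0,y0=160,130; k=cv2.resize(im[y0:y0+150,x0:x0+200],(800,600),interpolation=cv2.INTER_CUBIC)
for a in q: cv2.circle(k,tuple(int(v) for v in (a-[x0,y0])*4),4,(0,0,255),1)
cv2.imwrite("pics/w2b.png",k)
E
```

```text
[ 32.55  12.08 104.88 -14.92  47.42 -47.28] [515.49 267.23 191.7 ] [179.98  19.79 178.45] 4.2333
[[-0.94  0.03  0.34]
 [ 0.03  1.   -0.01]
 [-0.34  0.   -0.94]]
[[222.83 210.05]
 [292.14 209.94]
 [292.47 201.11]
 [222.54 201.22]]
```

View pics/w2b.png

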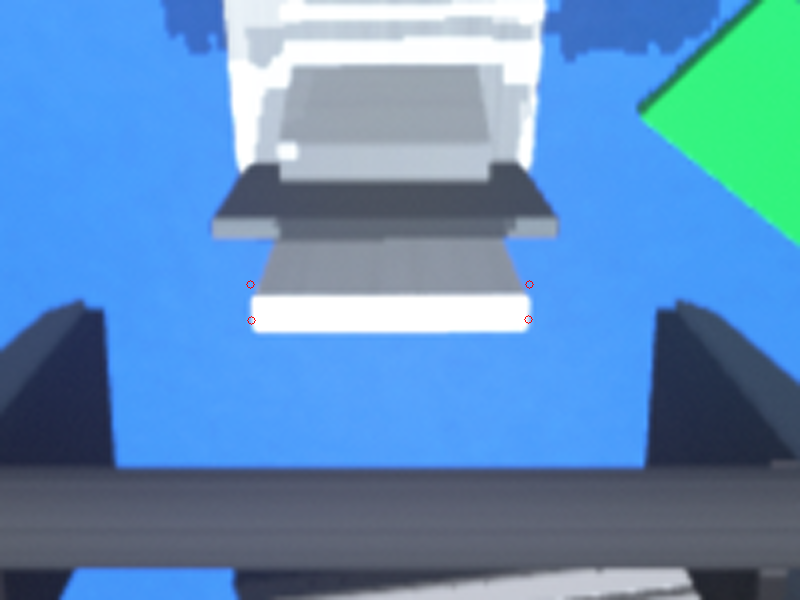

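The wrist crop shows the plate's top edge face at (251-530, 296-330), about 11 crop px below my prediction, so the plate is +2.4 mm in x. It sits well centred between the fingers (104 to 656). Descending now.

Request:
move_arm(
  motion=[
    [91,[0.23,0.012,-0.565],[0,0,0]],
    [91,[0.23,0.012,-0.565],[0,0,0]],
    [91,[0.23,0.012,-0.565],[0,0,0]],
    [91,[0.23,0.012,-0.565],[0,0,0]],
    [91,[0.23,0.012,-0.565],[0,0,0]],
    [91,[0.23,0.012,-0.565],[0,0,0]],
    [91,[0,0,0],[0,0,0]],
    [91,[0,0,0],[0,0,0]],
  ],
  grip_force=35,
)

```text
time_s: 4.95
ee_pos: [553.5, 270.5, 109.1]
ee_rot: [179.8, 20.1, 178.3]
force: [0.7, -0.4, 0.5]
gripper_width: 91.3
gripper_force: 0.0
```

Request:
move_arm(
  motion=[
    [54,[0,0,0],[0,0,0]],
    [54,[0,0,0],[0,0,0]],
    [54,[0,0,0],[0,0,0]],
    [54,[0,0,0],[0,0,0]],
    [54,[0,0,0],[0,0,0]],
    [54,[0,0,0],[0,0,0]],
    [54,[0,0,0],[0,0,0]],
    [54,[0,0,0],[0,0,0]],
    [54,[0,0,0],[0,0,0]],
    [54,[0,0,0],[0,0,0]],
    [54,[0,0,0],[0,0,0]],
    [54,[0,0,0],[0,0,0]],
  ],
  grip_force=35,
)

```text
time_s: 5.95
ee_pos: [551.6, 270.2, 108.3]
ee_rot: [179.9, 20.0, 178.4]
force: [-1.8, -2.7, 6.1]
gripper_width: 60.2
gripper_force: 34.9
```

Request:
move_arm(
  motion=[
    [54,[-0.07,0,0.19],[0,0,0]],
    [54,[-0.14,0,0.38],[0,0,0]],
    [54,[-0.27,0,0.75],[0,0,0]],
    [54,[-0.27,0,0.75],[0,0,0]],
    [54,[-0.27,0,0.75],[0,0,0]],
    [54,[-0.27,0,0.75],[0,0,0]],
    [54,[-0.27,0,0.75],[0,0,0]],
    [54,[-0.27,0,0.75],[0,0,0]],
    [54,[0,0,0.5],[0,0,0]],
    [54,[0,0,0],[0,0,0]],
    [54,[0,0,0],[0.02,0.8,0]],
    [54,[0,0,0],[0.02,0.8,0]],
    [54,[0,0,0],[0.02,0.8,0]],
    [54,[0,0,0],[0.02,0.8,0]],
    [54,[0,0,0],[0.02,0.8,0]],
    [54,[0,0,0],[0.02,0.8,0]],
    [54,[0,0,0],[0,0.2,0]],
    [54,[0,0,0],[0,0,0]],
  ],
)

```text
time_s: 7.45
ee_pos: [506.1, 270.1, 245.5]
ee_rot: [180.0, -0.1, 178.4]
force: [0.1, 0.3, -1.8]
gripper_width: 59.9
gripper_force: 34.9
```

```bash
python3 - <<'E'
from h import *
np.set_printoptions(precision=2,suppress=True)
s=state(); im=grab_frame("scene"); cv2.imwrite("pics/s2.png",im)
print(s['qpos'],s['ee_pos'],s['ee_rot'],s['gripper_force'],proj("scene",s['ee_pos']))
p=proj("scene",s['ee_pos'])[0].astype(int);x0=max(p[0]-60,0);y0=max(p[1]-45,0)
k=cv2.resize(im[y0:y0+90,x0:x0+120],(800,600),interpolation=cv2.INTER_CUBIC);cv2.imwrite("pics/s2b.png",k);print(x0,y0)
E
```

```text
[ 26.9   17.22  86.64   0.08  76.21 -61.49] [506.14 270.13 245.5 ] [179.97  -0.1  178.37] 34.91640865802765 [[325.18 128.41]]
265 83
```

View pics/s2b.png

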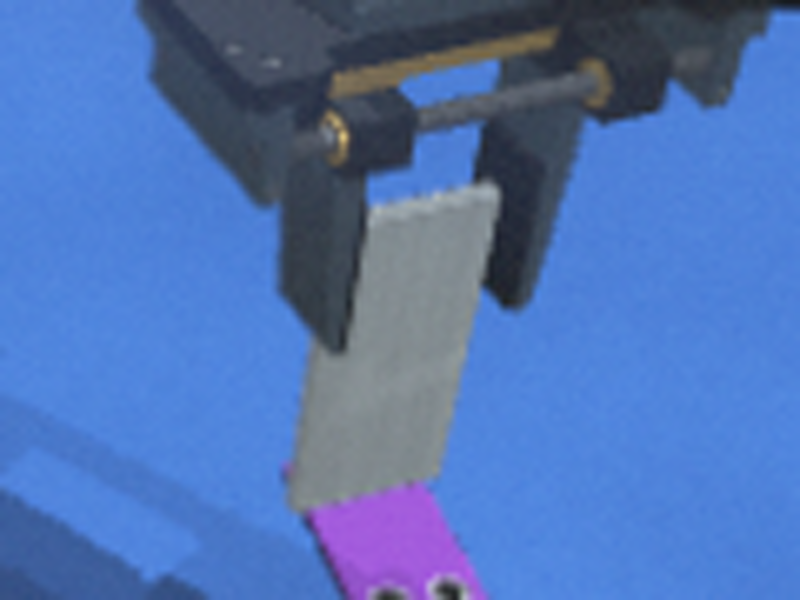

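```bash
python3 - <<'E'
from h import *
np.set_printoptions(precision=1,suppress=True)
q=np.array([[370,212],[497,187],[290,510],[438,480]])*.15+[265,83]-[.42,.42]
o,d=ray("scene",q)
for Y in ([240,300,240,300],):
    P=o+d*((np.array(Y)-o[1])/d[:,1])[:,None];print(P); print(P[0]-P[2],P[1]-P[3],np.linalg.norm(P[0]-P[2]))
print(proj("scene",[[510,240,286],[510,300,286],[510,240,166],[510,300,166]]))
print(q)
E
```

```text
[[520.9 240.  298.7]
 [504.5 300.  283.1]
 [501.4 240.  162.6]
 [504.7 300.  159.4]]
[ 19.4   0.  136.2] [ -0.2   0.  123.7] 137.5603805612418
[[316.6 116.8]
 [340.7 110.8]
 [310.  160.2]
 [331.9 153.8]]
[[320.1 114.4]
 [339.1 110.6]
 [308.1 159.1]
 [330.3 154.6]]
```

Plate is held and hangs upright, with its right edge vertical to within 0.2 mm over 124 mm. Now I'll carry it across while turning -194° about z.

Request:
move_arm(
  motion=[
    [54,[0,-0.42,0.01],[0,0,-0.99]],
    [54,[0,-0.42,0.01],[0,0,-0.99]],
    [54,[0,-0.42,0.01],[0,0,-0.99]],
    [54,[0,-0.42,0.01],[0,0,-0.99]],
    [54,[0,-0.42,0.01],[0,0,-0.99]],
    [54,[0,-0.42,0.01],[0,0,-0.99]],
    [54,[0,-0.42,0.01],[0,0,-0.99]],
    [54,[0,-0.42,0.01],[0,0,-0.99]],
    [54,[0,-0.42,0.01],[0,0,-0.99]],
    [54,[0,-0.42,0.01],[0,0,-0.99]],
    [54,[0,-0.42,0.01],[0,0,-0.99]],
    [54,[0,-0.42,0.01],[0,0,-0.99]],
    [54,[0,-0.42,0.01],[0,0,-0.99]],
    [54,[0,-0.42,0.01],[0,0,-0.99]],
    [54,[0,-0.42,0.01],[0,0,-0.99]],
    [54,[0,-0.42,0.01],[0,0,-0.99]],
    [54,[0,-0.42,0.01],[0,0,-0.99]],
    [54,[0,-0.42,0.01],[0,0,-0.99]],
    [54,[0,-0.42,0.01],[0,0,-0.99]],
    [54,[0,-0.42,0.01],[0,0,-0.99]],
  ],
)

```text
time_s: 9.17
ee_pos: [504.7, 60.2, 251.9]
ee_rot: [179.9, 0.0, 99.1]
force: [0.5, -0.1, -1.5]
gripper_width: 59.7
gripper_force: 34.9
```

Request:
move_arm(
  motion=[
    [54,[0,-0.42,0],[0,0,-0.99]],
    [54,[0,-0.42,0],[0,0,-0.99]],
    [54,[0,-0.42,0],[0,0,-0.99]],
    [54,[0,-0.42,0],[0,0,-0.99]],
    [54,[0,-0.42,0],[0,0,-0.99]],
    [54,[0,-0.42,0],[0,0,-0.99]],
    [54,[0,-0.42,0],[0,0,-0.99]],
    [54,[0,-0.42,0],[0,0,-0.99]],
    [54,[0,-0.42,0],[0,0,-0.99]],
    [54,[0,-0.42,0],[0,0,-0.99]],
    [54,[0,-0.42,0],[0,0,-0.99]],
    [54,[0,-0.42,0],[0,0,-0.99]],
    [54,[0,-0.42,0],[0,0,-0.99]],
    [54,[0,-0.42,0],[0,0,-0.99]],
    [54,[0,-0.42,0],[0,0,-0.99]],
    [54,[0,-0.42,0],[0,0,-0.99]],
    [54,[0,-0.42,0],[0,0,-0.99]],
    [54,[0,-0.42,0],[0,0,-0.99]],
    [54,[0,-0.42,0],[0,0,-0.99]],
    [54,[0,-0.42,0],[0,0,-0.99]],
  ],
)

```text
time_s: 10.83
ee_pos: [504.9, -149.4, 251.9]
ee_rot: [179.9, 0.0, 19.9]
force: [0.6, -0.2, -2.3]
gripper_width: 60.1
gripper_force: 34.9
```

Request:
move_arm(
  motion=[
    [54,[0,-0.42,0],[0,0,-0.99]],
    [54,[0,-0.42,0],[0,0,-0.99]],
    [54,[0,-0.42,0],[0,0,-0.99]],
    [54,[0,-0.42,0],[0,0,-0.99]],
    [54,[0,-0.42,0],[0,0,-0.99]],
    [54,[0,-0.42,0],[0,0,-0.99]],
    [54,[0,-0.42,0],[0,0,-0.99]],
    [54,[0,-0.42,0],[0,0,-0.99]],
    [54,[0,-0.42,0],[0,0,-0.99]],
    [54,[0,0,0],[0,0,0]],
    [54,[0,0,0],[0,0,0]],
    [54,[0,0,0],[0,0,0]],
  ],
)

```text
time_s: 11.83
ee_pos: [505.4, -243.2, 251.9]
ee_rot: [179.9, 0.0, -15.5]
force: [-0.5, 0.7, -1.7]
gripper_width: 59.5
gripper_force: 34.9
```

```bash
python3 - <<'E'
from h import *
import pickle
np.set_printoptions(precision=2,suppress=True)
s=state(); c=camera_info("wrist"); im=grab_frame("wrist"); cv2.imwrite("pics/w3.png",im)
pickle.dump((s,c),open("w3.pkl","wb"))
print(s['qpos'],s['ee_pos'],s['ee_rot'],s['time_s'])
print(proj("wrist",[[554.5,-256,106]],c))
k=cv2.resize(im[60:300,95:415],(800,600),interpolation=cv2.INTER_CUBIC);cv2.imwrite("pics/w3b.png",k)
E
```

```text
[-26.83  15.81  87.73  -0.06  76.46  78.69] [ 505.43 -243.16  251.9 ] [179.94   0.02 -15.51] 11.8333
[[253.92 137.78]]
```

View pics/w3b.png

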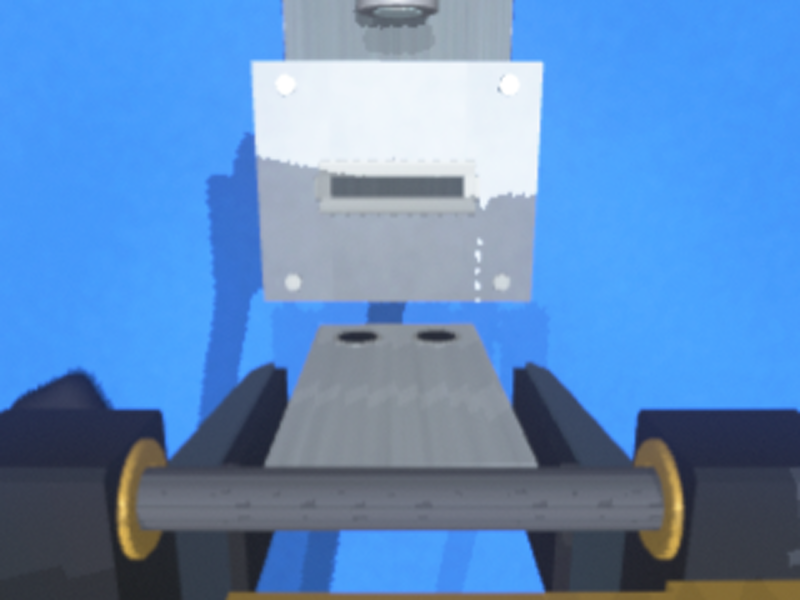

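```bash
python3 - <<'E'
from h import *
import pickle
np.set_printoptions(precision=2,suppress=True)
s,c=pickle.load(open("w3.pkl","rb"))
T=R.from_euler('xyz',s['ee_rot'],degrees=True)
f=lambda q:np.array(q)/2.5+[95,60]-.3
loc=lambda P:T.inv().apply(P-s['ee_pos'])
dk=onz("wrist",f([[330,176],[465,176],[465,200],[330,200]]),100.,c);print("slot dark",loc(dk),loc(dk).mean(0))
rim=onz("wrist",f([[318,160],[478,160],[476,213],[319,213]]),106.,c);print("rim",loc(rim),loc(rim).mean(0),rim.mean(0))
sc=onz("wrist",f([[285,85],[510,85],[502,282],[293,282]]),102.,c);print("screws",loc(sc),loc(sc).mean(0))
e=sc[0]-sc[1];print("yaw y-axis",np.degrees(np.arctan2(-e[0],e[1])), np.degrees(np.arctan2(-(sc[3]-sc[2])[0],(sc[3]-sc[2])[1])))
o,d=ray("wrist",f([[322,323],[474,323],[358,336],[437,336],[268,465],[536,465]]),c); o=loc(o); d=T.inv().apply(d)
w=(d[1]-d[0])[1]; l=60/abs(w); print("bottom edge tool",o+d[:2]*l, "bores",o+d[2:4]*28/abs((d[3]-d[2])[1]))
for zt in (81,82,83,84): print(zt,(o+d[:2]*((zt-o[2])/d[:2,2])[:,None]), (o+d[2:4]*((zt-20-o[2])/d[2:4,2])[:,None]))
E
```

```text
slot dark [[ 59.1  -32.48 151.85]
 [ 59.1   30.12 151.92]
 [ 48.11  30.39 151.92]
 [ 48.1  -32.76 151.86]] [ 53.6   -1.18 151.89]
rim [[ 66.48 -37.11 145.85]
 [ 66.48  35.28 145.92]
 [ 42.68  35.05 145.93]
 [ 42.67 -37.38 145.85]] [ 54.58  -1.04 145.89] [ 558.22 -256.88  106.  ]
screws [[ 99.01 -51.35 149.82]
 [ 99.02  49.07 149.93]
 [  9.45  48.92 149.95]
 [  9.44 -51.34 149.85]] [ 54.23  -1.17 149.89]
yaw y-axis -15.507486205315235 -15.500061472460713
bottom edge tool [[  5.29 -30.73  88.99]
 [  5.3   29.27  89.07]] bores [[  7.88 -14.79  61.36]
 [  7.89  13.21  61.4 ]]
81 [[  7.42 -29.77  81.  ]
 [  7.45  28.37  81.  ]] [[  7.99 -14.77  61.  ]
 [  8.    13.18  61.  ]]
82 [[  7.15 -29.89  82.  ]
 [  7.18  28.48  82.  ]] [[  7.7  -14.84  62.  ]
 [  7.71  13.24  62.  ]]
83 [[  6.89 -30.01  83.  ]
 [  6.91  28.59  83.  ]] [[  7.41 -14.9   63.  ]
 [  7.43  13.29  63.  ]]
84 [[  6.62 -30.13  84.  ]
 [  6.65  28.71  84.  ]] [[  7.13 -14.97  64.  ]
 [  7.14  13.35  64.  ]]
```

The wrist crop shows both bores at (358,336) and (437,336), facing the lens side. The slot is at (330-465, 176-200) and parallel to the tool (yaw -15.5°), and the plate's lower edge is at row 323. The slot is about 51 mm ahead in tool x.

Request:
move_arm(
  motion=[
    [54,[0.39,-0.106,0],[0,0,0]],
    [54,[0.39,-0.106,0],[0,0,0]],
    [54,[0.39,-0.106,-0.1],[0,0,0]],
    [54,[0.39,-0.106,-0.6],[0,0,0]],
    [54,[0.416,-0.104,-0.6],[0,0,0]],
    [54,[0,0,-0.6],[0,0,0]],
    [54,[0,0,-0.06],[0,0,0]],
    [54,[0,0,0],[0,0,0]],
    [54,[0,0,0],[0,0,0]],
    [54,[0,0,0],[0,0,0]],
  ],
)

```text
time_s: 12.72
ee_pos: [555.8, -257.6, 203.9]
ee_rot: [179.9, -0.1, -15.6]
force: [-0.1, -0.7, -1.4]
gripper_width: 59.7
gripper_force: 34.9
```

```bash
python3 - <<'E'
from h import *
import pickle
s=state(); c=camera_info("wrist"); im=grab_frame("wrist"); cv2.imwrite("pics/w4.png",im)
pickle.dump((s,c),open("w4.pkl","wb"))
print(s['ee_pos'],s['ee_rot'],s['time_s'],s['force'])
k=cv2.resize(im[110:260,155:355],(800,600),interpolation=cv2.INTER_CUBIC);cv2.imwrite("pics/w4b.png",k)
sc=grab_frame("scene"); cv2.imwrite("pics/s4.png",sc)
E
```

```text
[ 555.80642897 -257.5783925   203.89615998] [ 1.79900536e+02 -1.02991896e-01 -1.56136599e+01] 12.7167 [-0.05566585 -0.68127653 -1.3622383 ]
```

View pics/w4b.png

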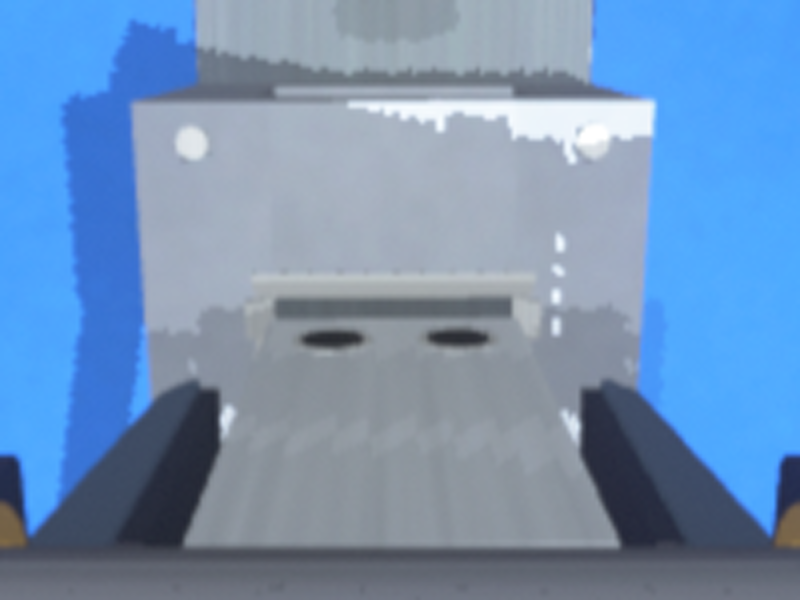

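```bash
python3 - <<'E'
from h import *
import pickle
np.set_printoptions(precision=2,suppress=True)
s,c=pickle.load(open("w4.pkl","rb"))
T=R.from_euler('xyz',s['ee_rot'],degrees=True)
f=lambda q:np.array(q)/4+[155,110]-.37
loc=lambda P:T.inv().apply(P-s['ee_pos'])
print("slot+x edge",loc(onz("wrist",f([[275,297],[512,297]]),100.,c)))
print("rim+x",loc(onz("wrist",f([[253,272],[536,272]]),106.,c)))
print("screws",loc(onz("wrist",f([[192,143],[594,141]]),102.,c)))
zz=s['ee_pos'][2]-83
print("plate low",loc(onz("wrist",f([[270,318],[521,318]]),zz,c)),"bores",loc(onz("wrist",f([[332,339],[458,338]]),zz+20,c)))
im=cv2.imread("pics/w4.png").astype(int).sum(2)
for col in (245,250,262): print(im[176:200,col])
print(im[188,205:305]);
E
```

```text
slot+x edge [[  6.69 -32.45 103.85]
 [  6.69  29.06 103.96]]
rim+x [[ 14.67 -37.09  97.86]
 [ 14.67  34.32  97.98]]
screws [[ 46.58 -51.69 101.89]
 [ 47.07  48.18 102.06]]
plate low [[  6.64 -31.31  82.96]
 [  6.63  29.18  83.06]] bores [[  7.13 -15.12  62.99]
 [  7.36  12.98  63.04]]
[525 528 554 580 549 520 513 488 411 313 298 300 312 379 451 452 422 351
 264 306 418 467 454 442]
[526 532 558 579 548 520 513 484 402 309 298 295 307 375 451 461 461 460
 462 462 458 458 458 453]
[526 529 558 579 549 518 511 484 404 313 299 299 311 375 449 446 387 276
 229 317 427 464 450 438]
[467 451 447 444 441 444 446 449 448 445 451 500 513 481 475 477 473 463
 408 326 309 307 304 308 306 307 304 312 313 311 308 303 303 310 314 311
 313 313 317 311 312 304 306 308 303 307 307 305 309 309 310 310 311 311
 308 311 309 311 304 305 310 311 313 308 312 315 311 304 307 308 322 326
 323 326 324 324 323 346 505 552 558 567 558 565 555 502 448 436 451 460
 445 442 437 438 436 444 443 442 444 438]
```

Slot centre is at about tool (2.0, -1.7) and plate centre at about (2.8, -1.05), so I shift (-0.5, +0.75) mm in world and enter slowly.

Request:
move_arm(
  motion=[
    [54,[-0.02,0.03,0],[0,0,0]],
    [54,[0,0,-0.2],[0,0,0]],
    [54,[0,0,-0.2],[0,0,0]],
    [54,[0,0,-0.2],[0,0,0]],
    [54,[0,0,-0.2],[0,0,0]],
    [54,[0,0,-0.1],[0,0,0]],
    [54,[0,0,-0.1],[0,0,0]],
    [54,[0,0,-0.1],[0,0,0]],
    [54,[0,0,-0.1],[0,0,0]],
    [54,[0,0,0],[0,0,0]],
    [54,[0,0,0],[0,0,0]],
  ],
)

```text
time_s: 13.73
ee_pos: [554.7, -256.6, 172.9]
ee_rot: [179.9, 0.0, -15.6]
force: [-0.4, -0.3, -2.1]
gripper_width: 59.6
gripper_force: 34.9
```

Request:
move_arm(
  motion=[
    [54,[0,0,-0.1],[0,0,0]],
    [54,[0,0,-0.1],[0,0,0]],
    [54,[0,0,-0.1],[0,0,0]],
    [54,[0,0,-0.1],[0,0,0]],
    [54,[0,0,-0.1],[0,0,0]],
    [54,[0,0,-0.1],[0,0,0]],
    [54,[0,0,-0.1],[0,0,0]],
    [54,[0,0,-0.1],[0,0,0]],
    [54,[0,0,0],[0,0,0]],
    [54,[0,0,0],[0,0,0]],
  ],
)

```text
time_s: 14.57
ee_pos: [554.6, -256.6, 152.8]
ee_rot: [179.9, 0.0, -15.6]
force: [0.1, -0.5, -1.5]
gripper_width: 59.6
gripper_force: 34.9
```

Request:
move_arm(
  motion=[
    [54,[0,0,-0.1],[0,0,0]],
    [54,[0,0,-0.1],[0,0,0]],
    [54,[0,0,-0.1],[0,0,0]],
    [54,[0,0,-0.1],[0,0,0]],
    [54,[0,0,-0.1],[0,0,0]],
    [54,[0,0,-0.1],[0,0,0]],
    [54,[0,0,-0.1],[0,0,0]],
    [54,[0,0,-0.1],[0,0,0]],
    [54,[0,0,-0.1],[0,0,0]],
    [54,[0,0,-0.1],[0,0,0]],
    [54,[0,0,-0.1],[0,0,0]],
    [54,[0,0,-0.1],[0,0,0]],
    [54,[0,0,0],[0,0,0]],
    [54,[0,0,0],[0,0,0]],
    [54,[0,0,0],[0,0,0]],
  ],
)

```text
time_s: 15.82
ee_pos: [554.8, -256.6, 123.1]
ee_rot: [179.9, -0.0, -15.6]
force: [0.1, 0.7, -2.5]
gripper_width: 59.9
gripper_force: 34.9
```

```bash
python3 - <<'E'
from h import *
s=state(); print(s['ee_pos'],s['force'],s['gripper_force'])
c=camera_info("wrist"); im=grab_frame("wrist"); cv2.imwrite("pics/w5.png",im)
a=cv2.resize(im[100:250,155:355],(400,300),interpolation=cv2.INTER_CUBIC)
sc=grab_frame("scene"); cv2.imwrite("pics/s5.png",sc)
b=cv2.resize(sc[190:340,30:230],(800,600),interpolation=cv2.INTER_CUBIC)
b=cv2.resize(sc[215:365,30:230],(400,300),interpolation=cv2.INTER_CUBIC)
cv2.imwrite("pics/f5.png",cv2.resize(np.hstack([a,b]),(800,300)))
E
```

```text
[ 554.81548022 -256.63321159  123.07005787] [ 0.11913993  0.72507059 -2.48536111] 34.916444420814514
```

View pics/f5.png

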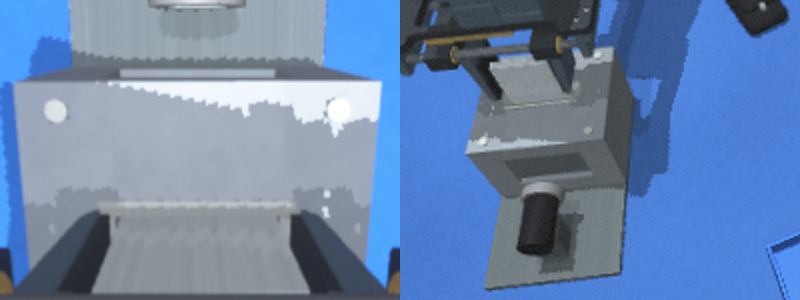

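```bash
python3 - <<'E'
from h import *
n=np.array([.9636,-.2672,0]); p=np.array([554.5,-256.5,0])+4*n
print(proj("scene",[p+[0,0,z] for z in (154,160,166)]))
o,d=ray("scene",[[90.5,246],[95,244.5]])
print(o+d*(((p-o)@n)/(d@n))[:,None])
im=cv2.imread("pics/s5.png").astype(int).sum(2)
for c in (84,90,96): print(c,im[232:262,c])
E
```

```text
[[ 91.54120768 248.61382225]
 [ 90.4576514  246.78435649]
 [ 89.36034691 244.93009574]]
[[ 558.59079493 -256.71629192  162.38956556]
 [ 561.09567677 -247.68296807  165.55561593]]
84 [327 396 427 427 421 372 257 300 292 259 364 466 467 493 507 490 453 428
 426 428 423 413 420 419 439 442 437 440 438 426]
90 [434 424 424 425 385 303 302 310 242 332 441 493 506 497 501 507 459 429
 425 431 425 418 427 424 431 434 439 443 441 440]
96 [145 165 159 146 161 161 165 152 128 123 222 289 391 478 517 473 414 426
 424 429 420 432 418 422 413 427 430 416 437 429]
```

Height agrees to about 3 mm (wrist puts the plate top at 160 mm, scene at 157). Raising 1.5 mm to balance the two, then settling and handing in.

Request:
move_arm(
  motion=[
    [54,[0,0,0.06],[0,0,0]],
    [54,[0,0,0],[0,0,0]],
    [54,[0,0,0],[0,0,0]],
    [54,[0,0,0],[0,0,0]],
    [54,[0,0,0],[0,0,0]],
    [54,[0,0,0],[0,0,0]],
  ],
)

```text
time_s: 16.42
ee_pos: [554.7, -256.6, 124.5]
ee_rot: [179.9, -0.0, -15.6]
force: [0.3, 0.1, -0.9]
gripper_width: 59.8
gripper_force: 34.9
```

```bash
python3 -c "
from workcell import *
s=state();print(s['ee_pos'],s['force'],s['gripper_force'])
print(job_done())"
```

```text
[ 554.68585864 -256.58494283  124.4574648 ] [ 0.33916543  0.09214731 -0.9228459 ] 34.916560649871826
the job is handed in; nothing more can be done
None
```

I handed the job in at about 16.5 s with the plate turned over and held upright in the reader slot, bores facing the lens at about its height (to roughly 2 mm by my estimate) and almost no force on the tool; no verdict came back.

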